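Hold back the belt tensioner on the side with the missing idler

ROBOT

A 6-joint arm with a two-finger parallel gripper is mounted at the origin on the work surface. World frame = base frame: x ahead of the robot, y to its left, z up, the work surface at z = 0. Lengths are in m, angles in rad, forces in N, time in s.
With the tool pointing down it reaches from about 0.35 to 0.85 m from the base axis. Payload 8.1 kg.
Tool frame: the origin (TCP) lies at the very end of the fingers, on their centre line; the grasp point (between the pads) lies 19 mm behind it; z points along the fingers, y is the line along which they close (so a half turn about z gives the same grasp; the last joint's range is limited). The gripper opens to 93 mm and grips with 3 to 60 N. Pads are 15 mm wide; open, the fingers measure 128 mm over their backs; the gripper's body (75 mm by 188 mm) begins 65 mm behind the grasp point.
Start: joints at [1.057, 0.13, 1.488, -0, 1.523, -0.085], TCP at [0.249, 0.546, 0.219] pointing down, gripper open.
Joint ranges: [-2.96, 2.96], [-0.89, 2.26], [0.02, 2.5], [-1.34, 4.48], [0, 2.73], [-2.66, 2.66]. Speed limits (rad/s): [2.39, 2.39, 2.79, 3.14, 3.14, 3.14].

INTERFACE

Orientations are given as a unit quaternion [w, x, y, z].
In Python, from workcell import manip, capture, camera_params, workorder, finder gives the robot as it stands.
- The arm moves only by the tool move_arm, never from a script. Its argument "commands" is a list of rows, each a list of 3 entries, a list of its own where there are three numbers: the finger opening in m, from 0 to 0.093, then the shift along the tool's x, y, z in m, then the turn, a rotation vector about the tool's x, y, z in degrees. A call has 1 to 20 rows; each row is the pose to reach, as a shift and turn from the pose commanded when the call began, along the tool's axes at that moment; what a row does not reach only later rows make up. A row lasts 1/10 s, in which the tool goes at most 50 mm and 8.59 degrees, less where a joint would pass 70% of its speed; a pose out of reach is approached as far as the arm can. A call with a gripper value outside its range is refused whole. The fingers move at their own pace and stop on an object; "newtons" is the grip in N (left out, the last holds). Time passes only in rows, so rows that repeat a pose let the fingers close. It gives the time, the measured TCP pose, the force, the opening and the grip force at its end, in the units of the state.
- manip.sense(): the state, without advancing time (a new reading comes with each control period).
- capture(name): name is "scene" or "top" or "wrist"; returns the picture (384x512x3 uint8, blue, green, red); there is no depth.
- camera_params(name): a dict with "fov_y" (degrees; the focal length in pixels is half the picture's height over the tangent of half this angle, whatever the lens; pixels are square), "cx", "cy" (the principal point, pixels), "dist" ([k1, k2, p1, p2, k3] as OpenCV has them; the pictures are not rectified), "T" (4x4, takes a point from camera to world coordinates). Camera axes: x right, y up, looking along -z (the intrinsics and any distortion apply to the point x, -y, -z); pixel columns grow to the right and rows downward; lengths in m; the calibration is good to about 2 mm. A picture is of the moment at which its call begins: read the wrist's pose just before it. camera_params takes no time and is no camera call; for the wrist camera it gives the pose at the moment of the call.
- workorder.close_job(): hands the job in; it is judged then, once.
Trained networks look in the newest picture that a camera, given by its name, has taken for a name from the list of things; names that differ only in an ending like _2 or _b are one class to them, and where a whole thing is asked for, a point or a joint stands for the part that bears it (a point fixed in the world has none). Each returns a list of dicts, best first, with "conf" (0 to 1); they miss things now and then, are a little off and sometimes report something else, mostly with a low value. They report only what shows in the picture. A call takes as long as a camera call.
- finder.spot_in(camera, target): "rect" ([centre column, centre row, width, height] in pixels, round what is visible of it).
The state is a dict: "clock": time; "q": joint angles; "qd": joint speeds; "joint_efforts": joint torques, N m; "position": TCP position; "eef_rot": TCP orientation; "force": force on the tool from outside, world axes, zero at the start; "torque": the same for the moment, N m; "finger_gap": finger opening in m; "gripper_force": force on a finger pad.
Only numpy, scipy, OpenCV 4.12 (cv2) and the standard library are available. Lean on these libraries where they do the work, as an engineer would, in place of code of your own. Each camera call takes 0.05 s, during which the arm holds its last target. There are 200 camera calls.

TASK

The opened drive unit has a left and a right tensioner arm, and one of its two idler rollers is missing: that seat shows only a bare stud with a flat washer. On that side, push the sprung tensioner arm by its upright post back past its ratchet click, nearly to its back stop, and keep holding it there against the spring so that a colleague can fit the new roller: finish while still holding it. Do not push the other arm back, and do not shift the spare roller, screwdriver or bottle lying around.

Things in the scene. Friction and masses are not known exactly. Their poses are not given: they have to be found in the camera images.
- drive_unit: aluminium base plate fixed to the bench, 220 x 420 x 12 mm; origin at bench height midway between the pivots; x back (away from the robot, the way the arms are pushed), y left, z up. Plate spans x -115 to 105. A pulley (80 mm across, top at 52 mm) stands at x 58, y 0. A flat arm (top at 38 mm) reaches out to each side; small back stop block behind each. Pawls in the middle work by themselves.
- idler: the one idler roller that is fitted: black, flanged, 36 mm in diameter, 40 mm tall, fixed on the left seat (drive_unit x -86, y +164 mm) or the right seat (x -86, y -164 mm); origin under its centre, 12 mm above the bench. The arm on the same side is to be left alone.
- washer: flat steel washer, 28 mm across, 3 mm thick, fixed round the bare stud (8 mm across, top 24 mm above the bench) of the empty seat, on the side without the idler; origin under its centre, 12 mm above the bench. The arm on this side is the one to push; the seat lies 52 mm in front of that arm's post at rest.
- post_left (a point): left arm: top centre (90 mm above the bench) of the upright bare steel post at the arm's outer end. Post 14 mm in diameter, standing 38 to 90 mm above the bench; it swings on a 100 mm radius about its pivot. Along drive_unit x its axis is 34 mm before the pivot at rest, 34 mm behind it at the back stop.
- post_right (a point): right arm: top centre (90 mm above the bench) of the upright bare steel post at the arm's outer end. Post 14 mm in diameter, standing 38 to 90 mm above the bench; it swings on a 100 mm radius about its pivot. Along drive_unit x its axis is 34 mm before the pivot at rest, 34 mm behind it at the back stop.
- pivot_left (a point): point on this tensioner arm's vertical pivot axis, at the plate's top (12 mm above the bench); fixed on the unit, 70 mm from its middle
- pivot_right (a point): point on this tensioner arm's vertical pivot axis, at the plate's top (12 mm above the bench); fixed on the unit, 70 mm from its middle
- tensioner_left (a joint): left tensioner arm on its vertical pivot, rad: 0 = at rest, grows as the post is pushed back (drive_unit +x); ratchet clicks at about 0.45 (let go later, it springs back only to about 0.42, kept by the pawl); back stop at 0.70. Force needed at the post: about 5 N at 0, 10 N at 0.70, up to 13 N just before the click.
- tensioner_right (a joint): right tensioner arm on its vertical pivot, rad: 0 = at rest, grows as the post is pushed back (drive_unit +x); ratchet clicks at about 0.45 (let go later, it springs back only to about 0.42, kept by the pawl); back stop at 0.70. Force needed at the post: about 5 N at 0, 10 N at 0.70, up to 13 N just before the click.
- spare_idler: loose spare black roller like the fitted one (36 mm diameter, 40 mm tall) standing on the bench to the left of the unit; origin under its centre. Leave it alone.
- screwdriver: loose black-handled screwdriver, 190 mm long, lying on the bench to the right of the unit. Leave it alone.
- drink_bottle: orange drinking bottle, 64 mm in diameter, 170 mm tall, standing on the bench behind the unit; origin under its centre. Leave it alone.

How it is judged:
By the outcome, as a careful person would: the job done as asked, in the order asked, and still so for the second after the job is handed in, while the arm keeps its last pose, push and grip.
It also fails if it takes over 29 s, if anything falls off the work surface, if the arm or the gripper's body presses on something with over 40 N, if the wrist force passes 120 N, or if a joint passes its speed limit or range.

## Working session

There is one attempt and no reset: what is moved stays moved. The work goes in short steps, Python scripts to look and compute and a tool call to move; the robot and the scene stay as the last step left them, time stands still between calls to the robot, and variables do not carry over. Pictures are saved under pics/ and viewed, at most 10 in all, crops included, and the job is handed in when it is done.

Besides the shell and the picture viewer there is one more tool, called after "Emit:" by a JSON object that holds its "api" and its "payload", one argument or row to a line. move_arm: Moves the arm, as the interface text tells. Its arguments: {"type":"object","properties":{"commands":{"type":"array","items":{"type":"array"}},"newtons":{"type":"number"}},"required":["commands"]}

```bash
mkdir -p pics
cat > h.py <<'E'
from workcell import manip, capture, camera_params, workorder, finder
import numpy as np, cv2
def ray(cam,uv,P=None):
    P=P or camera_params(cam); f=192/np.tan(np.radians(P['fov_y'])/2)
    K=np.array([[f,0,P['cx']],[0,f,P['cy']],[0,0,1.]])
    u=cv2.undistortPoints(np.array([[uv]],float),K,np.array(P['dist'],float))[0,0]
    T=np.array(P['T']); return T[:3,3],T[:3,:3]@np.array([u[0],-u[1],-1])
def atz(cam,uv,z):
    o,d=ray(cam,uv); return o+d*(z-o[2])/d[2]
def proj(cam,p):
    P=camera_params(cam); f=192/np.tan(np.radians(P['fov_y'])/2)
    K=np.array([[f,0,P['cx']],[0,f,P['cy']],[0,0,1.]])
    T=np.array(P['T']); c=T[:3,:3].T@(np.array(p)-T[:3,3]); c=c*[1,-1,-1]
    return cv2.projectPoints(c.reshape(1,1,3),np.zeros(3),np.zeros(3),K,np.array(P['dist'],float))[0].ravel()
E
python3 - <<'E'
from h import *
a=capture('top');cv2.imwrite('pics/top.png',a)
b=capture('scene');cv2.imwrite('pics/scene.png',b)
for c in ('top','scene'):
  for n in ('idler','washer','post_left','post_right','pivot_left','pivot_right','drive_unit'):
    print(c,n,[(np.round(r['rect'],1).tolist(),round(r['conf'],2)) for r in finder.spot_in(c,n)[:3]])
print(manip.sense())
E
```

```text
top idler []
top washer [([311.9, 257.7, 11.3, 11.6], 0.49)]
top post_left [([205.6, 196.3, 63.9, 21.0], 0.87)]
top post_right [([298.4, 220.8, 55.0, 40.8], 0.74)]
top pivot_left [([250.8, 209.4, 189.6, 128.1], 0.92)]
top pivot_right [([252.2, 211.4, 192.3, 125.5], 0.69)]
top drive_unit [([252.3, 210.3, 191.4, 132.1], 0.66)]
scene idler [([324.0, 180.0, 17.8, 12.4], 0.56)]
scene washer []
scene post_left [([301.9, 193.3, 47.3, 23.8], 0.67)]
scene post_right []
scene pivot_left [([263.1, 199.6, 152.8, 88.4], 0.61)]
scene pivot_right [([264.3, 198.2, 151.8, 91.0], 0.66)]
scene drive_unit [([262.7, 198.5, 154.0, 87.6], 0.71)]
{'clock': 0.8, 'q': array([ 1.05662026e+00,  1.30391311e-01,  1.48819731e+00,  4.23441198e-05,
        1.52300431e+00, -8.54089970e-02]), 'qd': array([ 0.00195183, -0.00087723,  0.00314433, -0.00066756, -0.00011057,
       -0.00119407]), 'joint_efforts': array([-4.87745565e-04, -5.59717226e+01, -4.92017376e+01,  7.66285532e-02,
        2.27205805e-02, -7.17134026e-05]), 'position': array([0.24942294, 0.54570651, 0.21864189]), 'eef_rot': array([-2.02451650e-05,  2.12746106e-01,  9.77107514e-01,  6.11434100e-06]), 'force': array([-0.00222023,  0.52758866,  0.53816866]), 'torque': array([ 0.03348751, -0.01012168,  0.01236397]), 'gripper_force': 0.0, 'finger_gap': 0.09306453944956668}
```

View pics/top.png

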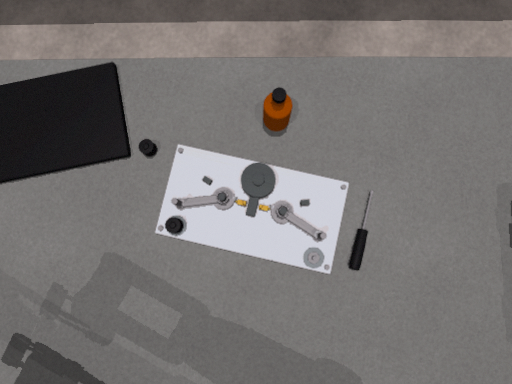

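View pics/scene.png

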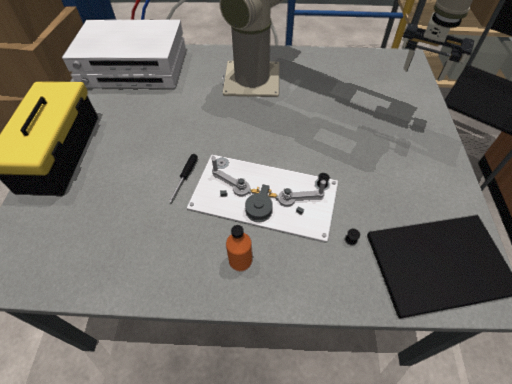

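The left seat carries the idler (174,225). The right seat has the bare washer (313,257), so I push the right arm. Its post is near (321,236).

Run:
```python
from h import *
a=cv2.imread('pics/top.png')
g=a.min(axis=2); m=(g>130).astype(np.uint8); m[:140]=0;m[285:]=0
n,l,s,c=cv2.connectedComponentsWithStats(m); k=1+np.argmax(s[1:,4]); 
pts=max(cv2.findContours((l==k).astype(np.uint8),0,1)[0],key=cv2.contourArea)[:,0,:]
P=np.array([atz('top',p,.012)[:2] for p in pts.astype(float)])
r=cv2.minAreaRect((P*1000).astype(np.float32)); print(r)
b=np.array(cv2.boxPoints(r))/1000; print(b)
c=b.mean(0)
L=sorted([(np.linalg.norm(b[1]-b[0]),b[1]-b[0]),(np.linalg.norm(b[2]-b[1]),b[2]-b[1])],key=lambda t:t[0])
y=L[1][1]/L[1][0]; y=y if y[1]>0 else -y; x=np.array([y[1],-y[0]])
o=c+x*.005; print('o',o,'yaw',np.degrees(np.arctan2(x[1],x[0])))
W=lambda u,v,z:np.array([*(o+x*u+y*v),z])
R=np.sqrt(.1**2-.034**2)
for nm,p in dict(post=W(-.034,-.07-R,.09),wash=W(-.086,-.164,.015),pul=W(.058,0,.052),postL=W(-.034,.07+R,.09),idl=W(-.086,.164,.052),piv=W(0,-.07,.04)).items(): print(nm,p,proj('top',p),proj('scene',p))
print('washer from net',atz('top',(313.5,257.5),.015))
cr=cv2.resize(a[190:280,260:360],(800,720),interpolation=cv2.INTER_CUBIC)[:600]
for p in (W(-.034,-.07-R,.09),W(-.086,-.164,.015),W(0,-.07,.04)):
  u=(proj('top',p)-[260,190]+.5)*8; cv2.circle(cr,tuple(int(t) for t in u),4,(0,0,255),-1)
cv2.imwrite('pics/crop.png',cr)
```

```text
((571.624755859375, 67.26727294921875), (421.1820373535156, 220.9122314453125), 76.9832992553711)
[[ 0.4165744  -0.11303391]
 [ 0.6318101  -0.16279107]
 [ 0.7266751   0.24756846]
 [ 0.5114394   0.2973256 ]]
o [0.5764963 0.0661411] yaw -13.016702
post [ 0.50642181 -0.08602829  0.09      ] [323.04928378 234.99880443] [213.71907207 157.60488895]
wash [ 0.45576757 -0.07427461  0.015     ] [313.2138559  257.24598254] [221.57317462 161.11331436]
pul [0.63300598 0.05307747 0.052     ] [257.6921654  178.70093672] [258.93032041 201.53387203]
postL [0.58031808 0.23362647 0.09      ] [173.89784744 200.43949135] [323.49238132 180.47206994]
idl [0.52964467 0.24529724 0.052     ] [171.90587289 224.50632982] [324.2890113  174.80547072]
piv [ 0.56072986 -0.00206021  0.04      ] [282.04773211 210.96852081] [241.39274249 183.11315996]
washer from net [ 0.45519053 -0.07492287  0.015     ]
```

View pics/crop.png

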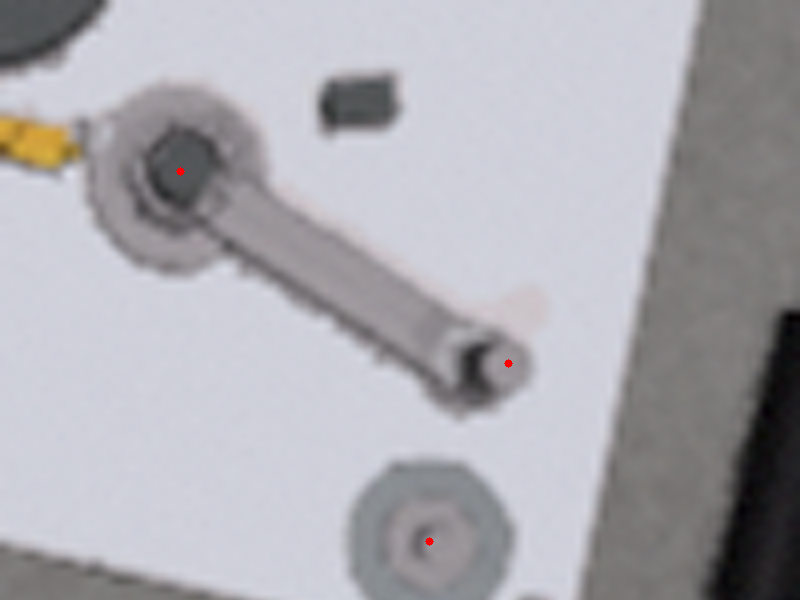

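The projected model matches the picture: post, washer and pivot all land on their targets. I'll approach in front of the right post with the closing axis along unit y and the fingers nearly closed, leaving a small notch to centre the post.

Emit:
{"api": "move_arm", "payload": {
  "commands": [
    [0.008, [-0.457, -0.475, 0.08], [0, 0, -11.55]],
    [0.008, [-0.457, -0.475, 0.08], [0, 0, -11.55]],
    [0.008, [-0.457, -0.475, 0.08], [0, 0, -11.55]],
    [0.008, [-0.457, -0.475, 0.08], [0, 0, -11.55]],
    [0.008, [-0.457, -0.475, 0.08], [0, 0, -11.55]],
    [0.008, [-0.457, -0.475, 0.08], [0, 0, -11.55]],
    [0.008, [-0.457, -0.475, 0.08], [0, 0, -11.55]],
    [0.008, [-0.457, -0.475, 0.08], [0, 0, -11.55]],
    [0.008, [-0.457, -0.475, 0.08], [0, 0, -11.55]],
    [0.008, [-0.457, -0.475, 0.08], [0, 0, -11.55]],
    [0.008, [-0.457, -0.475, 0.08], [0, 0, -11.55]],
    [0.008, [-0.457, -0.475, 0.08], [0, 0, -11.55]],
    [0.008, [-0.457, -0.475, 0.08], [0, 0, -11.55]],
    [0.008, [-0.457, -0.475, 0.08], [0, 0, -11.55]],
    [0.008, [-0.457, -0.475, 0.08], [0, 0, -11.55]],
    [0.008, [-0.457, -0.475, 0.08], [0, 0, -11.55]],
    [0.008, [-0.457, -0.475, 0.08], [0, 0, -11.55]],
    [0.008, [-0.457, -0.475, 0.08], [0, 0, -11.55]]
  ]
}}

```text
clock: 2.6
position: [0.4675, -0.0749, 0.1389]
eef_rot: [0.0, 0.112, 0.994, 0.0]
force: [-0.0, -0.3, -0.4]
finger_gap: 0.0079
gripper_force: 0.0
```

```bash
cat >> h.py <<'E'
o=np.array([.5765,.0661]);X=np.array([.9743,-.2252]);Y=np.array([.2252,.9743])
def W(u,v,z): return np.array([*(o+X*u+Y*v),z])
def post(th,z=.09):
    a=th-.347; return W(.1*np.sin(a),-.07-.1*np.cos(a),z)
E
python3 - <<'E'
from h import *
w=capture('wrist')
s=manip.sense(); d=s['position'][:2]-o; print('tcp in unit',d@X,d@Y,s['eef_rot'])
for p in (post(0),W(-.086,-.164,.015)):
  u=proj('wrist',p);print(u);cv2.circle(w,tuple(int(round(t)) for t in u),3,(0,0,255),-1)
cv2.imwrite('pics/w1.png',w)
E
```

```text
tcp in unit -0.07428982672559604 -0.16207677370969625 [2.91570998e-04 1.12375455e-01 9.93665774e-01 2.93639951e-05]
[249.66767245 259.25996568]
[250.62987343 168.8935961 ]
```

View pics/w1.png

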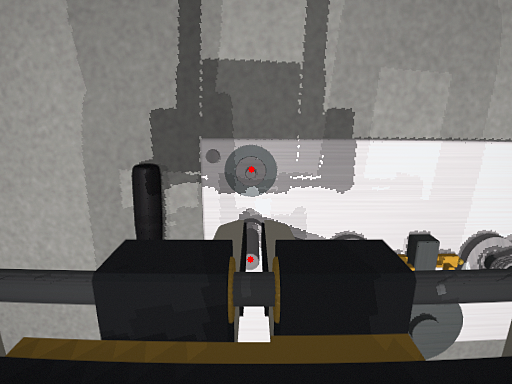

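The wrist view shows the washer (251,170) and post (252,259) where predicted, with the post centred on the gap. Next I descend, then push along the arc.

Emit:
{"api": "move_arm", "payload": {
  "commands": [
    [0.008, [0, -0.002, 0.03], [0, 0, 0]],
    [0.008, [0, -0.002, 0.06], [0, 0, 0]],
    [0.008, [0, -0.002, 0.08], [0, 0, 0]],
    [0.008, [0, -0.002, 0.087], [0, 0, 0]],
    [0.008, [0, -0.002, 0.087], [0, 0, 0]],
    [0.008, [-0.01, -0.002, 0.087], [0, 0, 0]],
    [0.008, [-0.018, -0.002, 0.087], [0, 0, 0]],
    [0.008, [-0.024, -0.002, 0.087], [0, 0, 0]],
    [0.008, [-0.03, -0.002, 0.087], [0, 0, 0]],
    [0.008, [-0.034, -0.002, 0.087], [0, 0, 0]],
    [0.008, [-0.034, -0.002, 0.087], [0, 0, 0]]
  ]
}}

```text
clock: 3.75
position: [0.4998, -0.0875, 0.0522]
eef_rot: [-0.001, 0.113, 0.994, -0.001]
force: [-9.8, -5.2, 9.7]
finger_gap: 0.0083
gripper_force: 6.8
```

Run:
```python
from h import *
w=capture('wrist'); t=capture('scene')
s=manip.sense(); d=s['position'][:2]-o; f=s['force'];print('tcp in unit',d@X,d@Y,s['position'][2],'F',f[:2]@X,f[:2]@Y,f[2],s['torque'],s['gripper_force'],s['finger_gap'])
cv2.imwrite('pics/w2.png',np.hstack([cv2.resize(t[110:230,160:280],(384,384),interpolation=2),w[:,60:476]]))
```

```text
tcp in unit -0.04031967583549874 -0.16681033081152294 0.05221060432820117 F -8.333619008384831 -7.962197599819478 8.910177952217294 [-0.90111832  1.55377439 -0.02913889] 6.694805100560188 0.008493611304563812
```

View pics/w2.png

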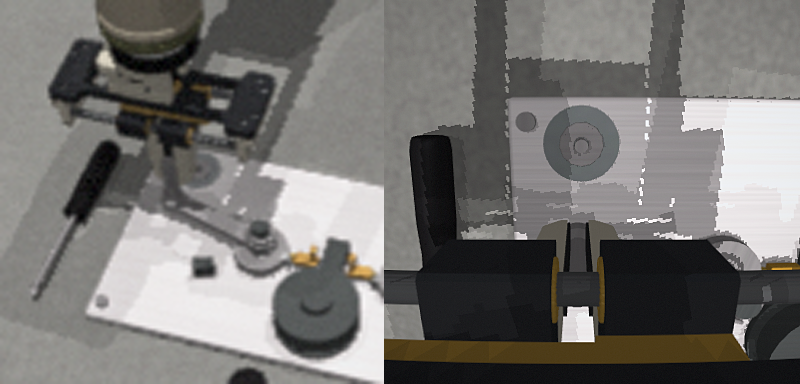

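Contact is made: about 8 N along the push direction, with some sideways and upward force. I'll shift slightly outward and up, and follow the arc part of the way.

Emit:
{"api": "move_arm", "payload": {
  "commands": [
    [0.008, [0, -0.0015, -0.003], [0, 0, 0]],
    [0.008, [-0.004, -0.003, -0.003], [0, 0, 0]],
    [0.008, [-0.009, -0.004, -0.003], [0, 0, 0]],
    [0.008, [-0.013, -0.0042, -0.003], [0, 0, 0]],
    [0.008, [-0.013, -0.0042, -0.003], [0, 0, 0]]
  ]
}}

```text
clock: 4.35
position: [0.5104, -0.0928, 0.0537]
eef_rot: [-0.002, 0.113, 0.994, 0.0]
force: [-8.0, 1.0, 2.6]
finger_gap: 0.0081
gripper_force: 4.0
```

```bash
cat > st.py <<'E'
from h import *
s=manip.sense(); d=s['position'][:2]-o; f=s['force'];print('tcp in unit',d@X,d@Y,s['position'][2],'F',f[:2]@X,f[:2]@Y,f[2],s['gripper_force'],s['finger_gap'],s['clock'])
E
python3 st.py
```

```text
tcp in unit -0.028590380914724826 -0.1697210812887778 0.05368462891762085 F -8.017119258918134 -0.8647992498008773 2.5946605857423406 4.02729157358408 0.008088336792746025 4.35
```

Emit:
{"api": "move_arm", "payload": {
  "commands": [
    [0.008, [-0.005, -0.0007, 0], [0, 0, 0]],
    [0.008, [-0.01, -0.001, 0], [0, 0, 0]],
    [0.008, [-0.015, -0.001, 0], [0, 0, 0]],
    [0.008, [-0.02, -0.001, 0], [0, 0, 0]],
    [0.008, [-0.025, -0.0005, 0], [0, 0, 0]],
    [0.008, [-0.03, 0, 0], [0, 0, 0]],
    [0.008, [-0.035, 0.001, 0], [0, 0, 0]],
    [0.008, [-0.038, 0.0018, 0], [0, 0, 0]],
    [0.008, [-0.038, 0.0018, 0], [0, 0, 0]]
  ]
}}

```text
clock: 5.25
position: [0.5475, -0.1002, 0.0535]
eef_rot: [-0.003, 0.113, 0.994, -0.0]
force: [-9.1, -2.1, 2.4]
finger_gap: 0.008
gripper_force: 5.6
```

```bash
python3 st.py
python3 - <<'E'
from h import *
t=capture('top');cv2.imwrite('pics/t3.png',t)
b=capture('scene'); w=capture('wrist')
for th in (.5,.6,.7):
  u=(proj('scene',post(th,.038))-[160,110]+.5)*3.2; print(th,u, proj('wrist',post(th,.038)))
cv2.imwrite('pics/s3.png',np.hstack([cv2.resize(b[110:230,160:280],(384,384),interpolation=2),w[:,60:476]]))
E
```

```text
tcp in unit 0.009172077987943292 -0.16851131126094118 0.05353461376860284 F -8.39015063161538 -4.133270692181512 2.4183223095607813 5.582423396408558 0.008032661653201038 5.25
0.5 [157.13402329 227.53039169] [251.77527447 232.75383105]
0.6 [155.59281598 236.00728545] [255.14717635 247.9295191 ]
0.7 [155.10234421 244.58714263] [260.01531843 262.32607003]
```

View pics/s3.png

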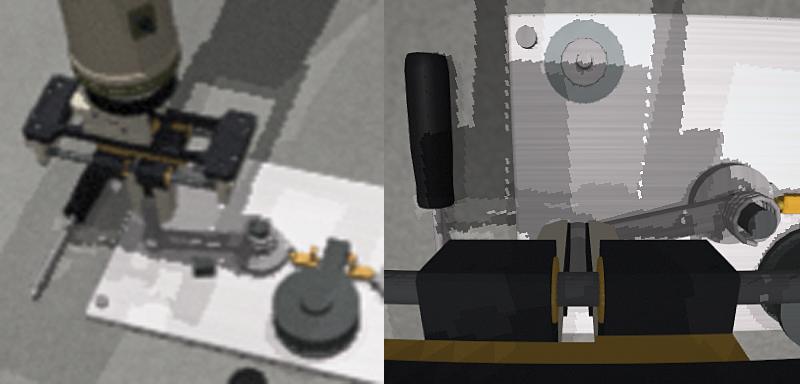

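Emit:
{"api": "move_arm", "payload": {
  "commands": [
    [0.008, [-0.003, 0.0005, 0], [0, 0, 0]],
    [0.008, [-0.006, 0.001, 0], [0, 0, 0]],
    [0.008, [-0.008, 0.0015, 0], [0, 0, 0]],
    [0.008, [-0.008, 0.0015, 0], [0, 0, 0]],
    [0.008, [-0.008, 0.0015, 0], [0, 0, 0]]
  ]
}}

```text
clock: 5.9
position: [0.5553, -0.1, 0.0535]
eef_rot: [-0.003, 0.113, 0.994, 0.0]
force: [-10.6, -0.3, 2.6]
finger_gap: 0.008
gripper_force: 5.1
```

```bash
python3 st.py
python3 - <<'E'
from h import *
t=capture('top');b=capture('scene'); w=capture('wrist')
def mk(cam,im,x0,y0,x1,y1,k):
  c=cv2.resize(im[y0:y1,x0:x1],None,fx=k,fy=k,interpolation=2)
  for th,col in ((.55,(0,255,255)),(.65,(0,0,255)),):
    A=(proj(cam,W(0,-.07,.038))-[x0,y0]+.5)*k; B=(proj(cam,post(th,.038))-[x0,y0]+.5)*k
    cv2.line(c,tuple(int(v) for v in A),tuple(int(v) for v in B),col,1)
  return c
cv2.imwrite('pics/f4.png',np.hstack([mk('scene',b,195,140,275,230,5),mk('wrist',w,230,160,480,310,1.6)[:225] if 0 else cv2.copyMakeBorder(mk('wrist',w,230,160,480,310,1.6),0,210,0,0,0)]))
E
```

```text
tcp in unit 0.01670588191196233 -0.16658810334111857 0.05347131207639197 F -10.226679701612802 -2.6515310378422585 2.620806117897501 5.061162393540144 0.008000936186921331 5.9
```

View pics/f4.png

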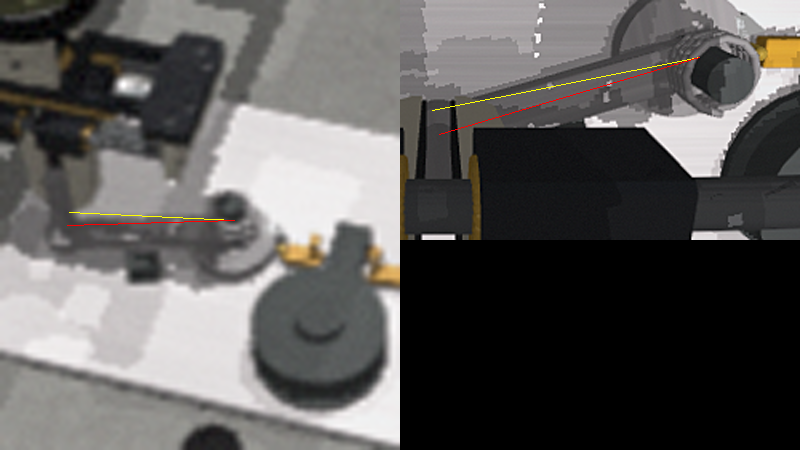

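The arm lies along the 0.65 rad line in the wrist view, from its pivot hub at about (720,65) to the finger at about (440,130). The force is about 10 N, in line with the spring near the stop. I'll hand in while holding.

```bash
python3 st.py; python3 -c "
from h import *
print(workorder.close_job())"
```

```text
tcp in unit 0.016685125256838473 -0.16661166478264525 0.05350599752604394 F -10.058327943924816 -1.6308906719153973 1.8026424796747624 5.054750461131334 0.007992459463710374 6.05
the job is handed in; nothing more can be done
None
```

The job is handed in with the robot still holding the right tensioner arm (the side with the missing roller) at an estimated 0.65 rad: past its 0.45 click and just short of the 0.70 back stop. The hold takes about 10 N, and I touched nothing else.

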